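# Lock the algae culture chest

### The job

Swing the yellow-tipped hasp of the culture chest shut over its staple, then push the orange-headed locking pin from above down through the staple's eye until its shoulder rests on the staple, and let go. Leave the blue-headed pin standing in the rack.

Things in the scene. Friction and masses are not known exactly. Their poses are not given: they have to be found in the camera images.
- hasp (a joint): Steel hasp strap, 5 thick, 30 tall, mid-height 104 above table, swinging level on a vertical hinge at the chest front. From hinge axis: solid to 48, slot to 106, yellow tab to 145 mm. Angle, rad: 0 = shut (a stop; along the front towards staple_eye's -y, staple through slot), 1.57 = straight out (-x), max 1.9. Stays where left (0.05 N m friction); push the tab's outer side to shut it.
- staple_eye (a point): Eye centre, top face of staple, 108 mm up: level brass plate 8 thick, 36 wide, 51 out from the front of the fixed chest (clear and grey, 300 wide, 200 deep, 135 tall). Eye: through hole 22 across, 33 out from the front, free below; shut strap's outer face lies 25 behind its centre. Axes: x square into chest, y along front to the hasp's hinge, z up; hinge axis at x +27.5, y +70 mm.
- orange_pin: Locking pin, orange head, upright in either hole of a grey rack (70 x 160 x 60 mm tall, holes 80 apart). Origin: centre of its shoulder's underside, at first 60 mm above table; z up the pin. Below: steel shank 10 across, 50 long, tapered tip. Above: shoulder disc 34 across, 4 thick, then round grip 20 across, from 4 to 44 mm above origin. About 70 g.
- blue_pin: The same pin with a blue head, in the other hole of the rack, same origin and axes. Not to be used.
Mind the look-alikes: they are no part of the job. What is shaped like the orange_pin but turquoise is not meant.

How it is judged (in metres and radians):
On the way:
1. the hasp is shut over the staple (value of joint hasp below 0.12 rad), for 0.2 s.
At the end, for the whole second after the job is handed in: The hasp is shut (within 0.12 rad), the orange pin stands upright (within 10 degrees) through the staple's eye (within 12 mm of its centre) with its shoulder down on the staple (within 4 mm), at rest and released; the blue pin is within 20 mm of where it stood (value of joint hasp below 0.12 rad and horizontal distance between orange_pin and staple_eye below 0.012 m and z of orange_pin in the frame of staple_eye between -0.004 and 0.004 m and angle between orange_pin's own z axis and vertical below 0.17 rad and linear speed of orange_pin below 0.02 m/s and distance of blue_pin from where it was at the start of the episode below 0.02 m); the robot touches nothing.
It fails at once if the blue pin is pulled out or displaced by more than 20 mm (distance of blue_pin from where it was at the start of the episode above 0.02 m).
It also fails if it takes over 54 s, if anything falls off the work surface, if the arm or the gripper's body presses on something with over 40 N, if the wrist force passes 120 N, or if a joint passes its speed limit or range.

### The arm

A 6-joint arm with a two-finger parallel gripper is mounted at the origin on the work surface. World frame = base frame: x ahead of the robot, y to its left, z up, the work surface at z = 0. Lengths are in m, angles in degrees, forces in N, time in s.
With the tool pointing down it reaches from about 0.4 to 0.825 m from the base axis. Payload 7 kg.
Tool frame: the origin (TCP) lies at the very end of the fingers, on their centre line; the grasp point (between the pads) lies hold_point_z behind it (hold_point_z is the distance from the TCP to the grasp point, in m); z points along the fingers, y is the direction in which the jaws open and shut (so a half turn about z gives the same grasp; the last joint's range is limited). The gripper opens to 88 mm and grips with 3 to 60 N. Pads are 19 mm wide; open, the fingers measure 130 mm over their backs; the gripper's body (78 mm by 193 mm) begins 47 mm behind the grasp point.
Start: joints at [83.486, 20.546, 0.682, 0, -70.136, -16.507], TCP at [0.264, 0.621, 0.227] pointing down, gripper open.
Joint ranges: [-176.03, 176.03], [-82.01, 121.73], [-58.28, 71.71], [-173.87, 95.51], [-174.79, -0.11], [-173.66, 173.66]. Speed limits (degrees/s): [136.94, 136.94, 172.46, 180, 180, 180].

### API

Orientations are given as [roll, pitch, yaw] about the fixed x, y, z axes, in that order (R = Rz(yaw) Ry(pitch) Rx(roll)).
In Python, from plant import get_obs, snapshot, close_job, hold_point_z gives the robot as it stands. The module is installed in compiled form; this text tells all that it offers.
- The arm moves only by the tool jog_arm, never from a script. Its argument "commands" is a list of rows, each a list of 4 numbers: the shift along the world's x, y, z in mm, then the turn about the world's z in degrees. In form: [[x, y, z, turn], ...]. A call has exactly 10 rows; each row shifts and turns the commanded pose from where the row before left it; what a row does not reach is not made up. A row lasts 1/12 s, in which the tool goes at most 41.7 mm and 7.16 degrees, less where a joint would pass 70% of its speed; a pose out of reach is approached as far as the arm can. A call is refused whole if a number of a shift passes 41.7 or a number of a turn 7.16, either way. A call with a gripper value outside its range is refused whole. "fingers" is the finger opening in mm, from 0 to 87.6, set as the call begins (left out, the last holds). The fingers move at their own pace and stop on an object; the grip force is fixed at half the most. Time passes only in rows, so rows that do not move let the fingers close, or fill a call up. It gives the time, the measured TCP pose, the force and the opening at its end, in the units of the state.
- get_obs(): the state, without advancing time (a new reading comes with each control period).
- snapshot(name): name is "side" or "top"; returns a dict with "image" (400x640x3 uint8, red, green, blue), "fov_y" (degrees; the focal length in pixels is half the picture's height over the tangent of half this angle, whatever the lens; pixels are square), "cx", "cy" (the principal point, pixels), "rvec" (rotation vector, rad) and "tvec" (3), from world to camera coordinates, as OpenCV has them. Camera axes: x right, y down, z forward; pixel columns grow to the right and rows downward; lengths in m; the calibration is good to about 2 mm. A picture is of the moment at which its call begins. There is no depth.
- close_job(): hands the job in, once; it reports no verdict.
The state is a dict: "clock": time; "joint_pos": joint angles; "qvel": joint speeds; "tau": joint torques, N m; "tool_pos": TCP position; "orientation": TCP orientation; "force": force on the tool from outside, world axes, zero at the start; "moment": the same for the moment, N m; "opening": finger opening in m.
Only numpy, scipy, OpenCV 4.12 (cv2) and the standard library are available. Lean on these libraries where they do the work, as an engineer would, in place of code of your own. Each camera call takes 0.05 s, during which the arm holds its last target.

## Working session

There is one attempt and no reset: what is moved stays moved. The work goes in short steps, Python scripts to look and compute and a tool call to move; the robot and the scene stay as the last step left them, time stands still between calls to the robot, and variables do not carry over. Pictures are saved under pics/ and viewed, and the job is handed in when it is done.

Besides the shell and the picture viewer there is one more tool, called after "Request:" by a JSON object that holds its "name" and its "arguments", one argument or row to a line. jog_arm: Moves the arm, as the interface text tells. Its arguments: {"type":"object","properties":{"commands":{"type":"array","items":{"type":"array","items":{"type":"number"}}},"fingers":{"type":"number"}},"required":["commands"]}

```bash
mkdir -p pics; cat > h.py <<'E'
import numpy as np, cv2, pickle
from plant import get_obs, snapshot, close_job, hold_point_z
def snap(n,f):
    s=snapshot(n); cv2.imwrite(f'pics/{f}.png',s['image'][:,:,::-1]); pickle.dump(s,open(f'pics/{f}.pkl','wb')); return s
def load(f): return pickle.load(open(f'pics/{f}.pkl','rb'))
def cam(s):
    f=200/np.tan(np.radians(s['fov_y'])/2)
    K=np.array([[f,0,s['cx']],[0,f,s['cy']],[0,0,1]]); R=cv2.Rodrigues(np.array(s['rvec'],float))[0]
    return K,R,np.array(s['tvec'],float).ravel()
def atz(s,u,v,z):
    K,R,t=cam(s); c=-R.T@t; d=R.T@np.linalg.inv(K)@[u,v,1]; return c+d*(z-c[2])/d[2]
def proj(s,p):
    K,R,t=cam(s); q=K@(R@np.array(p)+t); return q[:2]/q[2]
def crop(f,x0,y0,x1,y1,k,name):
    i=cv2.imread(f'pics/{f}.png')[y0:y1,x0:x1]; cv2.imwrite(f'pics/{name}.png',cv2.resize(i,None,fx=k,fy=k,interpolation=cv2.INTER_CUBIC))
E
python3 - <<'E'
from h import *
for n in('side','top'):
    s=snap(n,n+'0'); K,R,t=cam(s); print(n,s['fov_y'],s['cx'],s['cy'],-R.T@t,R[2])
print(get_obs(),hold_point_z)
E
```

```text
side 51.294643127339874 324.8215843828057 202.123184064748 [ 0.18804128 -0.69156067  0.63331008] [ 0.3887737   0.71439485 -0.58180324]
top 50.619977734119104 328.2685895211793 194.58836201991326 [ 0.42389099 -0.06967346  0.94913212] [ 0.09625043  0.03857573 -0.99460935]
{'clock': 0.1, 'joint_pos': array([ 8.34841112e+01,  2.05879309e+01,  6.39724014e-01, -1.70103194e-02,
       -7.01380996e+01, -1.65050215e+01]), 'qvel': array([-0.01838398,  0.00900582,  0.17848231, -0.04237314,  0.03771074,
       -0.05392732]), 'tau': array([-1.68252202e-03, -5.84162378e+01,  2.93753153e+01,  7.01549873e+00,
        1.02076720e-02, -4.90894911e-05]), 'tool_pos': array([0.26384798, 0.62081414, 0.22571724]), 'orientation': array([ 1.79912706e+02, -9.18897898e-03, -2.30266947e+01]), 'force': array([-1.1524786 , -0.271271  ,  0.69260603]), 'moment': array([-0.01805828, -0.0188447 ,  0.00346004]), 'opening': 0.08770131217372565} 0.0188
```

View pics/side0.png

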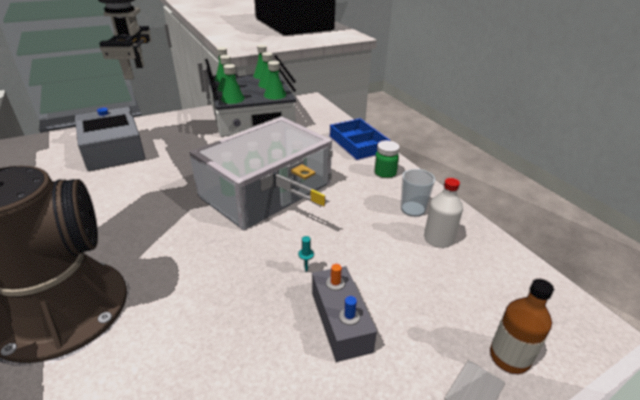

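View pics/top0.png

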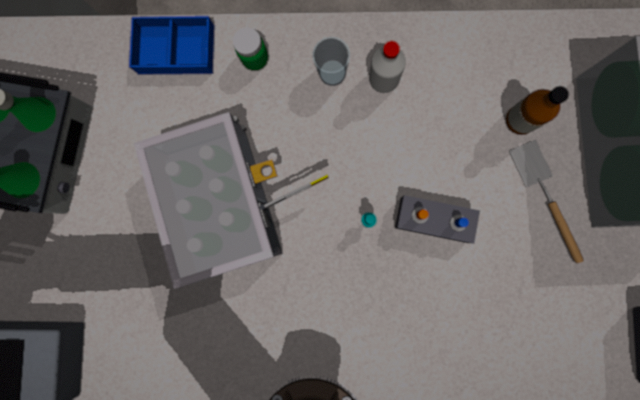

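Side: chest with the hasp open at (310,193), turquoise pin at (306,250), orange (336,270), blue (350,305). Top: staple (263,171), hasp from about (265,207) to (327,178), orange (422,214), blue (461,222).

```bash
python3 - <<'E'
from h import *
crop('top0',225,140,345,230,6,'c1'); crop('top0',350,180,490,255,5,'c2'); crop('side0',240,140,350,230,6,'c3'); crop('side0',280,220,400,360,4,'c4')
E
```

```text
(no output)
```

View pics/c1.png

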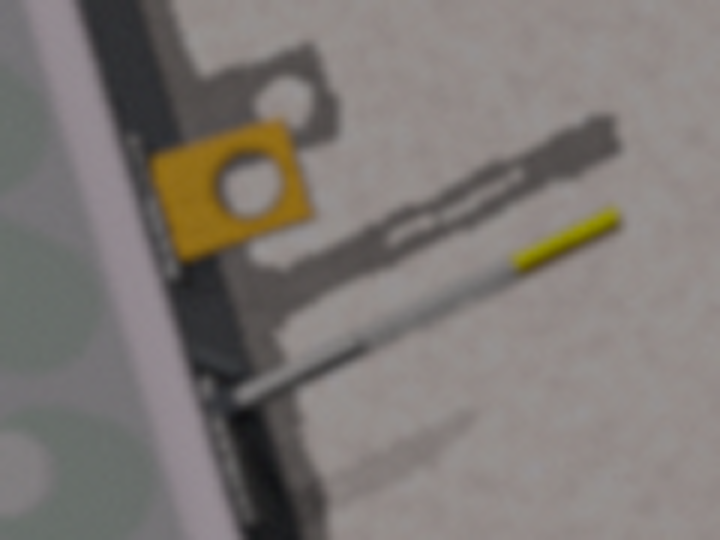

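View pics/c2.png

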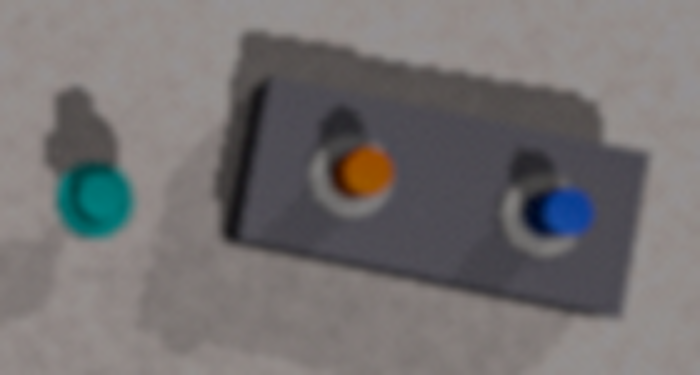

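View pics/c3.png

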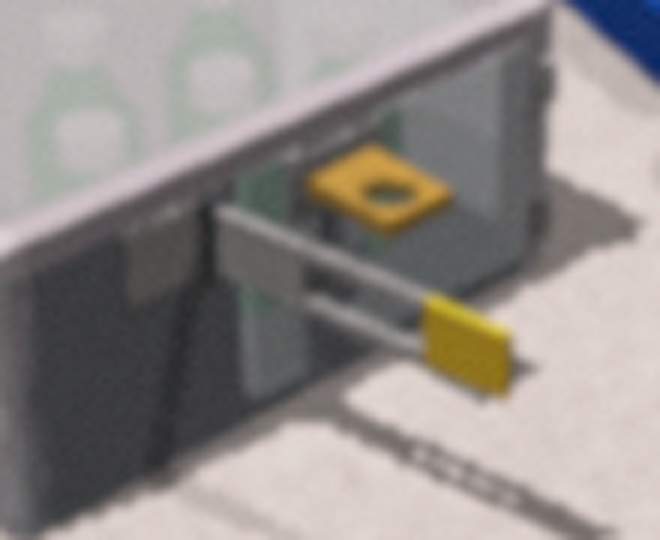

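View pics/c4.png

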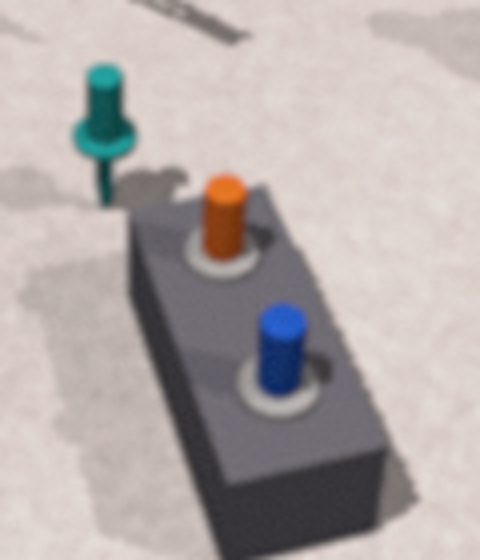

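```bash
python3 - <<'E'
from h import *
t=load('top0'); s=load('side0')
def P(im,c,o,k,z): 
    return atz(im,(c[0]+.5)/k-.5+o[0],(c[1]+.5)/k-.5+o[1],z)[:2]
T=lambda c,z:P(t,c,(225,140),6,z); S=lambda c,z:P(s,c,(240,140),6,z)
cs=[T(c,.108) for c in[(152,157),(280,122),(315,217),(180,262)]]
print('staple',cs,[np.linalg.norm(cs[i]-cs[i-1]) for i in range(4)])
cs2=[S(c,.108) for c in[(308,183),(372,143),(455,190),(388,225)]]
print('stapleside',cs2,[np.linalg.norm(cs2[i]-cs2[i-1]) for i in range(4)])
print('eye',T((248,183),.108),S((389,191),.108))
h=T((232,400),.119);a=T((515,265),.119);b=T((620,217),.119)
print('hasp',h,a,b,np.linalg.norm(a-h),np.linalg.norm(b-h))
print('hasp side',S((225,207),.119),S((428,297),.119),S((511,332),.119))
print('or',P(t,(367,170),(350,180),5,.104),P(s,(226,188),(280,220),4,.104), 'sh',P(t,(352,177),(350,180),5,.064),P(s,(223,250),(280,220),4,.064))
print('bl',P(t,(568,212),(350,180),5,.104),P(s,(284,318),(280,220),4,.104))
print('turq',P(t,(97,195),(350,180),5,.07), P(s,(104,75),(280,220),4,.094))
E
```

```text
staple [array([0.56363704, 0.12228747]), array([0.57558416, 0.07900559]), array([0.54322134, 0.06654127]), array([0.527912  , 0.11192866])] [np.float64(0.037196555062667655), np.float64(0.04490049635083681), np.float64(0.03468012691822224), np.float64(0.04789980380289499)]
stapleside [array([0.52702797, 0.10735065]), array([0.56378161, 0.12510282]), array([0.57808723, 0.07691319]), array([0.54248496, 0.06469811])] [np.float64(0.045366927288943815), np.float64(0.040816281529388605), np.float64(0.05026820158702946), np.float64(0.03763947924129083)]
eye [0.55476816 0.08945562] [0.55381699 0.08767705]
hasp [0.48070788 0.09120543] [ 0.52571498 -0.00194111] [ 0.54173775 -0.03654695] 0.10345006190894199 0.14158147600899953
hasp side [0.48364747 0.08808837] [ 0.52701687 -0.00258554] [ 0.54407282 -0.03611735]
or [ 0.46825736 -0.22516712] [ 0.46758665 -0.22693107] sh [ 0.46742185 -0.22629877] [ 0.46782628 -0.22675195]
bl [ 0.45201148 -0.30359873] [ 0.4523883  -0.30396409]
turq [ 0.45921644 -0.12030077] [ 0.45691375 -0.12203684]
```

Request:
{"name": "jog_arm", "arguments": {
  "commands": [
    [10,-29,0,-5],
    [10,-29,0,-5],
    [10,-29,0,-5],
    [10,-29,0,-5],
    [10,-29,0,-5],
    [10,-29,0,-5],
    [10,-29,0,-5],
    [10,-29,0,-5],
    [10,-29,0,-5],
    [10,-29,0,-5]
  ],
  "fingers": 0
}}

```text
clock: 0.93
tool_pos: [0.364, 0.3296, 0.2264]
orientation: [180.0, -0.0, -73.3]
force: [1.0, -0.4, -0.6]
opening: 0.0265
```

Request:
{"name": "jog_arm", "arguments": {
  "commands": [
    [12,-37,0,0],
    [12,-37,0,0],
    [12,-37,0,0],
    [12,-37,0,0],
    [12,-37,0,0],
    [12,-37,0,0],
    [12,-37,0,0],
    [12,-37,0,0],
    [12,-37,0,0],
    [0,0,0,0]
  ]
}}

```text
clock: 1.77
tool_pos: [0.4726, -0.007, 0.2262]
orientation: [179.9, -0.0, -73.3]
force: [1.1, 1.0, 0.6]
opening: 0.0007
```

```bash
python3 - <<'E'
from h import *
o=get_obs(); print(o['tool_pos'],o['orientation'],o['joint_pos'],o['force'],o['opening'])
H=np.array([.4793,.0942])
for a in [-64,-50,-35,-20,-5,5,11,16.9]:
    d=np.radians(abs(a-16.9)); off=.021*np.sin(d)+.0095*np.cos(d)+.0025
    r=np.radians(a); u=np.array([np.cos(r),np.sin(r)]); n=np.array([u[1],-u[0]])
    print(a,H+.125*u+off*n)
E
```

```text
[ 0.47255269 -0.00695566  0.22617602] [ 1.79926996e+02 -4.92691766e-02 -7.33097595e+01] [ 2.31359486e+01  1.16463844e+00 -2.38721424e+01  4.49610004e-02
 -6.50412991e+01 -6.46473927e+00] [1.14588205 1.04287825 0.57569546] 0.000651608281406495
-64 [ 0.51186185 -0.02899377]
-50 [ 0.54008103 -0.01797457]
-35 [0.56741914 0.00211632]
-20 [0.58899573 0.03011098]
-5 [0.60215555 0.06423121]
5 [0.60522982 0.08902971]
11 [0.60469539 0.10420201]
16.9 [0.60239012 0.11905601]
```

Request:
{"name": "jog_arm", "arguments": {
  "commands": [
    [7,-17,0,0],
    [7,-17,-10,0],
    [0,0,-25,0],
    [0,0,-25,0],
    [0,0,-25,0],
    [0,0,-25,0],
    [0,0,-16,0],
    [0,0,0,0],
    [0,0,0,0],
    [0,0,0,0]
  ]
}}

```text
clock: 2.6
tool_pos: [0.4867, -0.0356, 0.1015]
orientation: [-179.9, -0.0, -73.0]
force: [-0.4, -0.2, 0.3]
opening: 0.0004
```

```bash
python3 - <<'E'
from h import *
snap('side','s1'); snap('top','t1'); crop('t1',225,100,425,250,4,'c5'); crop('s1',220,100,370,220,5,'c6')
E
```

```text
(no output)
```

View pics/c6.png

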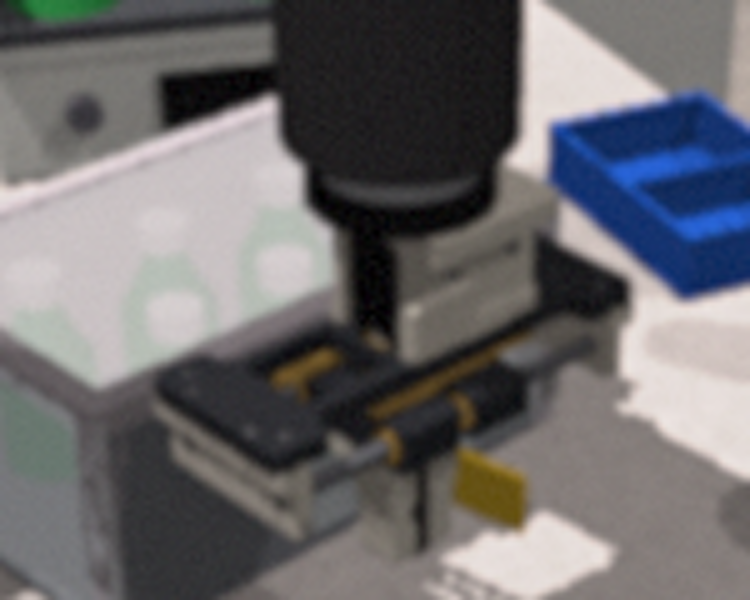

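View pics/c5.png

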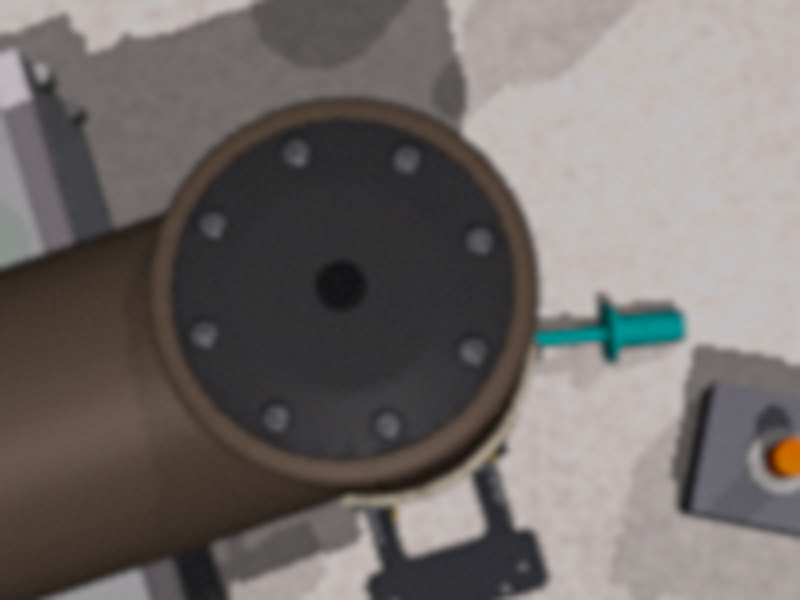

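The turquoise pin (a look-alike) has tipped over on its own, now lying at top (400,182); the tab is beside the closed fingers as planned. Pushing now.

Request:
{"name": "jog_arm", "arguments": {
  "commands": [
    [12,3,0,0],
    [13,4,0,0],
    [9,3,0,0],
    [10,4,0,0],
    [9,4,0,0],
    [9,6,0,0],
    [9,7,0,0],
    [9,7,0,0],
    [8,9,0,0],
    [7,9,0,0]
  ]
}}

```text
clock: 3.53
tool_pos: [0.5818, 0.0212, 0.1005]
orientation: [180.0, -0.0, -73.0]
force: [-0.8, -0.6, 0.3]
opening: 0.0003
```

Request:
{"name": "jog_arm", "arguments": {
  "commands": [
    [7,10,0,0],
    [5,11,0,0],
    [4,12,0,0],
    [4,11,0,0],
    [2,12,0,0],
    [1,13,0,0],
    [0,8,0,0],
    [0,7,0,0],
    [-1,4,0,0],
    [0,0,0,0]
  ]
}}

```text
clock: 4.37
tool_pos: [0.6028, 0.1091, 0.1007]
orientation: [-180.0, 0.0, -73.0]
force: [-0.7, -0.8, -0.4]
opening: 0.0007
```

```bash
python3 - <<'E'
from h import *
snap('side','s2'); snap('top','t2'); crop('s2',220,100,370,220,5,'c8')
E
```

```text
(no output)
```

View pics/c8.png

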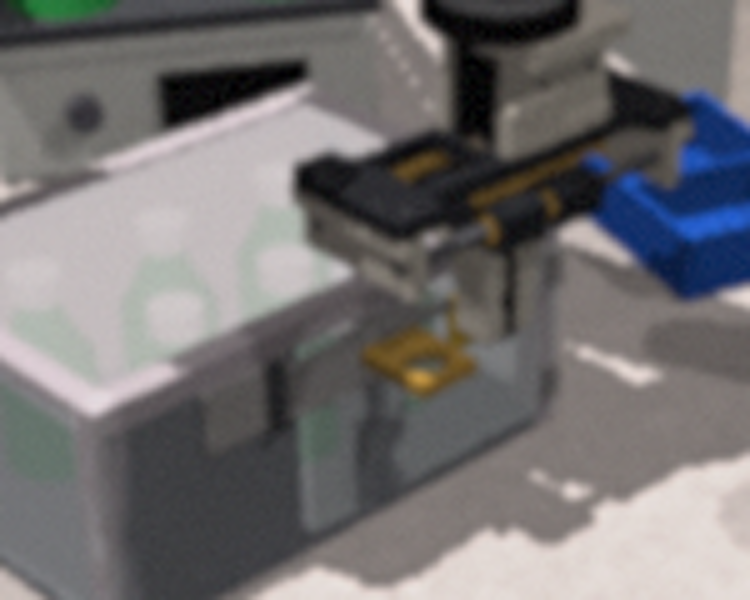

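View pics/t2.png

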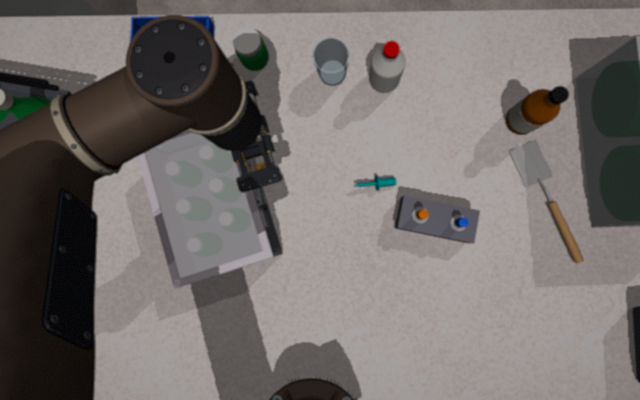

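The hasp has swung to nearly shut behind the staple. Last centimetre now, slowly.

Request:
{"name": "jog_arm", "arguments": {
  "commands": [
    [-1,3,0,0],
    [-1,3,0,0],
    [0,2,0,0],
    [-1,2,0,0],
    [0,0,0,0],
    [0,0,0,0],
    [0,0,0,0],
    [0,0,0,0],
    [0,0,0,0],
    [0,0,0,0]
  ]
}}

```text
clock: 5.3
tool_pos: [0.6, 0.1182, 0.1005]
orientation: [180.0, 0.0, -73.0]
force: [0.0, -0.4, 0.1]
opening: 0.0001
```

Request:
{"name": "jog_arm", "arguments": {
  "commands": [
    [0,1,0,0],
    [-1,1,0,0],
    [0,1,0,0],
    [0,0,0,0],
    [0,0,0,0],
    [0,0,0,0],
    [0,0,0,0],
    [0,0,0,0],
    [0,0,0,0],
    [0,0,0,0]
  ]
}}

```text
clock: 6.13
tool_pos: [0.5997, 0.1195, 0.1006]
orientation: [-180.0, -0.1, -73.0]
force: [5.5, -9.0, -2.1]
opening: 0.0005
```

Request:
{"name": "jog_arm", "arguments": {
  "commands": [
    [3,-10,0,0],
    [3,-10,0,0],
    [3,-10,0,0],
    [0,0,20,0],
    [0,0,25,0],
    [0,0,25,0],
    [0,0,20,0],
    [-10,-20,10,0],
    [-10,-25,0,0],
    [-10,-25,0,0]
  ]
}}

```text
clock: 6.97
tool_pos: [0.578, 0.0204, 0.2015]
orientation: [-179.9, 0.0, -73.0]
force: [-0.1, 0.0, -0.6]
opening: 0.0003
```

Request:
{"name": "jog_arm", "arguments": {
  "commands": [
    [-12,-27,0,0],
    [-12,-27,0,0],
    [-12,-27,0,0],
    [-12,-27,0,0],
    [-12,-27,0,0],
    [-12,-27,0,0],
    [-12,-27,0,0],
    [-12,-27,0,0],
    [-10,-26,0,0],
    [0,0,0,0]
  ],
  "fingers": 87
}}

```text
clock: 7.8
tool_pos: [0.4699, -0.2242, 0.2007]
orientation: [180.0, 0.0, -73.2]
force: [-0.1, -0.7, 0.1]
opening: 0.0618
```

```bash
python3 - <<'E'
from h import *
snap('side','s3'); snap('top','t3'); crop('t3',180,100,480,250,2.6,'c9'); crop('s3',220,120,370,220,5,'c10')
o=get_obs(); print(o['tool_pos'],o['orientation'])
E
```

```text
[ 0.47131564 -0.22209919  0.20067545] [-1.79977758e+02  8.91432803e-03 -7.31785051e+01]
```

View pics/c9.png

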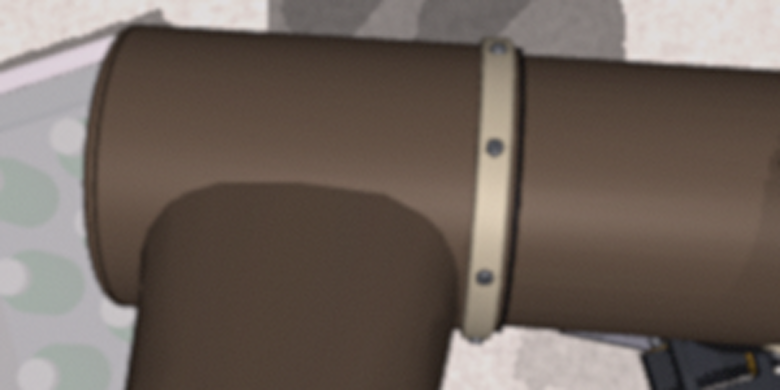

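View pics/s3.png

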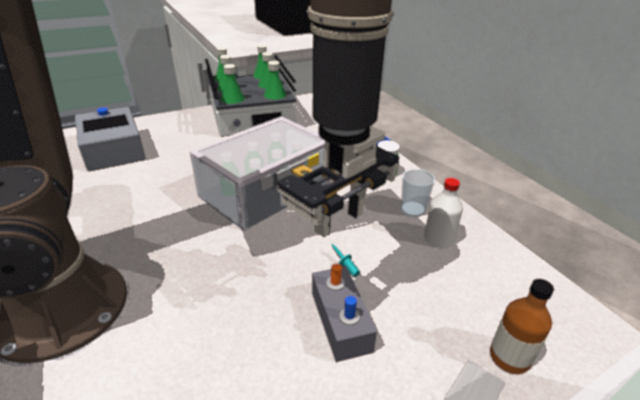

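The side view shows the staple with yellow tab shut at (312,163), the gripper above orange (336,270), and blue undisturbed at (350,305). Aligning and going down.

Request:
{"name": "jog_arm", "arguments": {
  "commands": [
    [-2,-3,0,0],
    [0,0,-20,0],
    [0,0,-20,0],
    [0,0,-10,0],
    [0,0,0,0],
    [0,0,0,0],
    [0,0,0,0],
    [0,0,0,0],
    [0,0,0,0],
    [0,0,0,0]
  ]
}}

```text
clock: 8.73
tool_pos: [0.4704, -0.2238, 0.1513]
orientation: [-179.9, -0.0, -73.0]
force: [-0.3, -0.0, -0.4]
opening: 0.087
```

```bash
python3 - <<'E'
from h import *
for i in range(2):
    snap('side','s4'); o=get_obs(); print(o['tool_pos'],o['opening'])
crop('s4',270,150,420,290,4,'c11')
E
```

```text
[ 0.47026985 -0.22380792  0.1510996 ] 0.08706181924196002
[ 0.47016797 -0.2237957   0.15097308] 0.0867914914164963
```

View pics/c11.png

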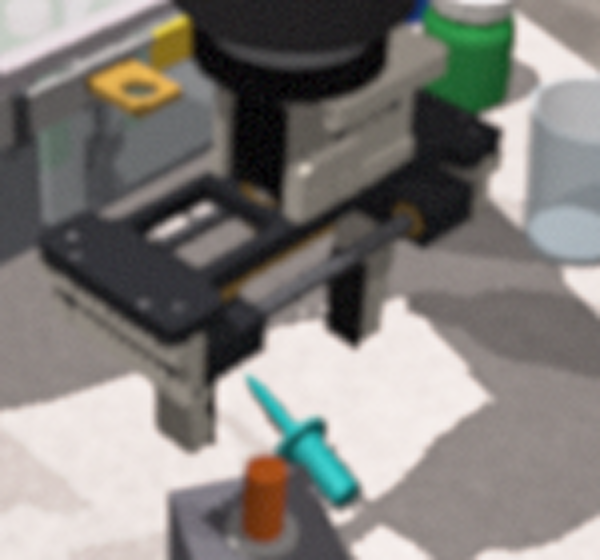

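The fingers straddle above the orange pin; the hasp is shut behind the staple.

Request:
{"name": "jog_arm", "arguments": {
  "commands": [
    [-2,-2,0,0],
    [0,0,-12,0],
    [0,0,-15,0],
    [0,0,-15,0],
    [0,0,-15,0],
    [0,0,-13,0],
    [0,0,-10,0],
    [0,0,0,0],
    [0,0,0,0],
    [0,0,0,0]
  ]
}}

```text
clock: 9.67
tool_pos: [0.4685, -0.2259, 0.0712]
orientation: [-180.0, -0.0, -73.0]
force: [0.4, -0.1, -0.5]
opening: 0.0868
```

```bash
python3 - <<'E'
from h import *
snap('side','s5'); o=get_obs(); print(o['tool_pos'],o['opening'],o['force'])
crop('s5',270,180,420,320,4,'c12')
E
```

```text
[ 0.46861904 -0.22593705  0.07139398] 0.08696119115845585 [-0.05267198  0.07025537  0.3704895 ]
```

View pics/c12.png

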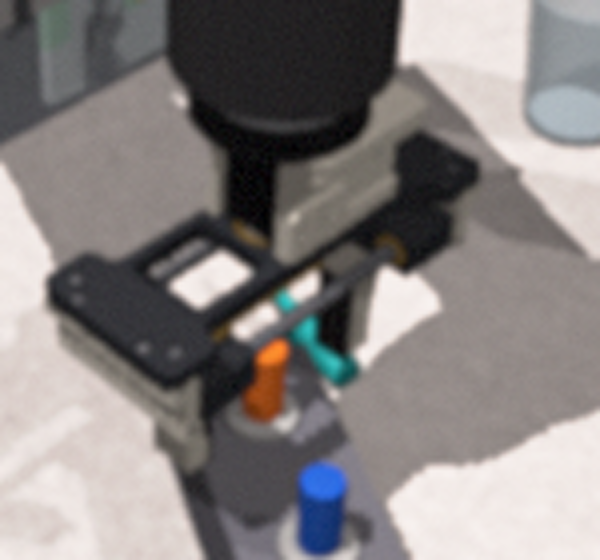

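The orange pin is centred between the open fingers at crop (267,385). Closing.

Request:
{"name": "jog_arm", "arguments": {
  "commands": [
    [0,0,0,0],
    [0,0,0,0],
    [0,0,0,0],
    [0,0,0,0],
    [0,0,0,0],
    [0,0,0,0],
    [0,0,0,0],
    [0,0,0,0],
    [0,0,0,0],
    [0,0,0,0]
  ],
  "fingers": 5
}}

```text
clock: 10.55
tool_pos: [0.468, -0.2258, 0.0706]
orientation: [180.0, 0.0, -73.0]
force: [-0.0, 0.1, -0.5]
opening: 0.0257
```

Request:
{"name": "jog_arm", "arguments": {
  "commands": [
    [0,0,5,0],
    [0,0,5,0],
    [0,0,10,0],
    [0,0,15,0],
    [0,0,20,0],
    [0,0,20,0],
    [0,0,20,0],
    [0,0,15,0],
    [0,0,15,0],
    [0,0,0,0]
  ]
}}

```text
clock: 11.38
tool_pos: [0.4697, -0.2263, 0.1998]
orientation: [-179.7, -0.2, -73.0]
force: [1.3, 0.1, 0.1]
opening: 0.0193
```

```bash
python3 - <<'E'
from h import *
snap('side','s6'); o=get_obs(); print(o['tool_pos'],o['opening'],o['force'])
crop('s6',270,140,420,320,3.3,'c13')
E
```

```text
[ 0.46900474 -0.2259919   0.1979947 ] 0.018846679043329897 [-0.14869452  0.24429331 -1.84424148]
```

View pics/c13.png

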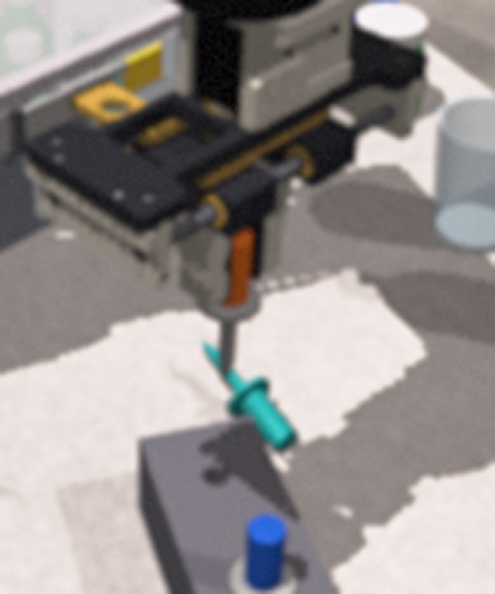

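Orange pin is held, lifted clear; blue still stands. Check its height and tilt in the grip.

```bash
python3 - <<'E'
from h import *
s=snap('side','s7'); p=get_obs()['tool_pos']; print(p)
for d in(.033,-.007,-.011,-.061): print(d,proj(s,p+[0,0,d]), (proj(s,p+[0,0,d])-[300,190])*8)
crop('s7',300,190,380,260,8,'c14')
E
```

```text
[ 0.46821673 -0.22572196  0.19657315]
0.033 [339.02916089 210.14203262] [312.23328714 161.13626098]
-0.007 [338.03198849 229.23097791] [304.2559079  313.84782324]
-0.011 [337.93590647 231.07028317] [303.48725173 328.56226536]
-0.061 [336.78647825 253.07387269] [294.29182602 504.59098151]
```

View pics/c14.png

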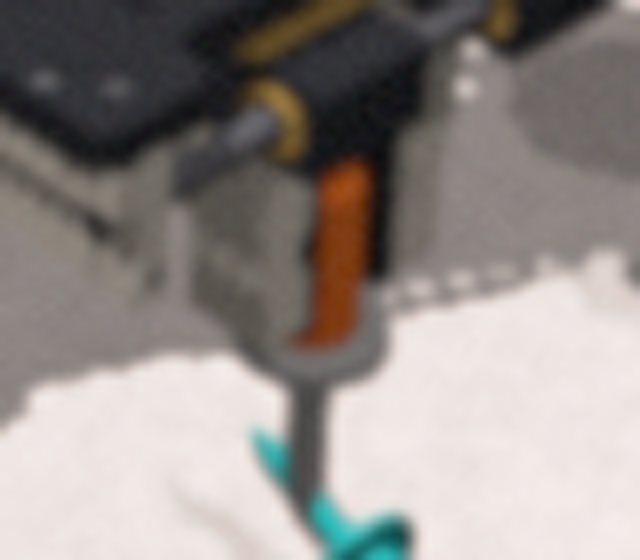

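Request:
{"name": "jog_arm", "arguments": {
  "commands": [
    [4,15,0,0],
    [9,33,0,0],
    [10,37,0,0],
    [10,37,0,0],
    [10,37,0,0],
    [10,37,0,0],
    [10,37,0,0],
    [10,37,0,0],
    [8,30,0,0],
    [4,15,0,0]
  ]
}}

```text
clock: 12.32
tool_pos: [0.5532, 0.0923, 0.1945]
orientation: [179.9, 0.0, -72.9]
force: [1.0, 0.4, -1.1]
opening: 0.0193
```

Request:
{"name": "jog_arm", "arguments": {
  "commands": [
    [0,0,0,0],
    [0,0,0,0],
    [0,0,0,0],
    [0,0,0,0],
    [0,0,0,0],
    [0,0,0,0],
    [0,0,0,0],
    [0,0,0,0],
    [0,0,0,0],
    [0,0,0,0]
  ]
}}

```text
clock: 13.15
tool_pos: [0.553, 0.0891, 0.1956]
orientation: [-180.0, 0.0, -73.0]
force: [0.2, 0.5, -0.7]
opening: 0.0192
```

```bash
python3 - <<'E'
from h import *
s=snap('side','s8'); p=get_obs()['tool_pos']; print(p,get_obs()['orientation'])
for d in(-.007,-.011,-.061): print(d, (proj(s,p+[0,0,d])-[260,110])*7)
print((proj(s,[.554,.0886,.108])-[260,110])*7)
crop('s8',260,110,360,190,7,'c15')
E
```

```text
[0.55297291 0.08915725 0.19559571] [-1.79995861e+02  2.49093436e-03 -7.30250532e+01]
-0.007 [305.07792609 218.48812249]
-0.011 [305.17047319 229.391797  ]
-0.061 [306.29059141 361.36141111]
[310.24842903 428.53564153]
```

View pics/c15.png

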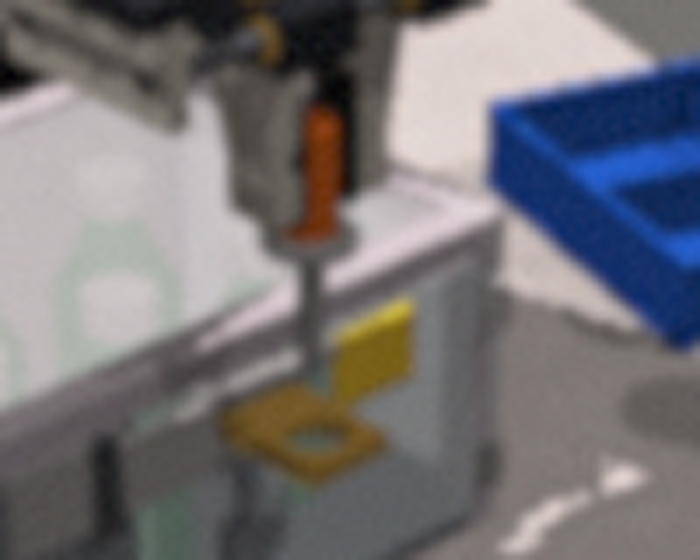

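Request:
{"name": "jog_arm", "arguments": {
  "commands": [
    [1,-1,-4,0],
    [0,0,-6,0],
    [0,0,-4,0],
    [0,0,-3,0],
    [0,0,0,0],
    [0,0,0,0],
    [0,0,0,0],
    [0,0,0,0],
    [0,0,0,0],
    [0,0,0,0]
  ]
}}

```text
clock: 14.03
tool_pos: [0.554, 0.0883, 0.1788]
orientation: [-180.0, 0.0, -73.0]
force: [0.1, -1.0, -1.2]
opening: 0.019
```

```bash
python3 - <<'E'
from h import *
s=snap('side','s9'); t=snap('top','t9'); p=get_obs()['tool_pos']; print(p,get_obs()['force'])
crop('s9',270,120,340,190,8,'c16');crop('t9',200,120,340,220,5,'c17')
E
```

```text
[0.55405859 0.08824837 0.17872565] [ 1.16167412  0.42908137 -0.76002447]
```

View pics/c16.png

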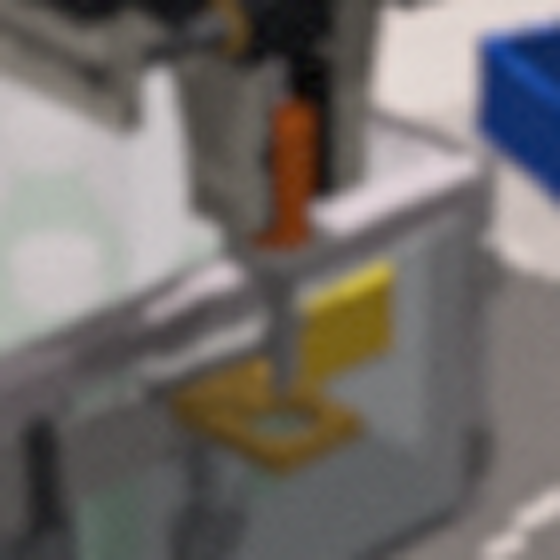

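View pics/c17.png

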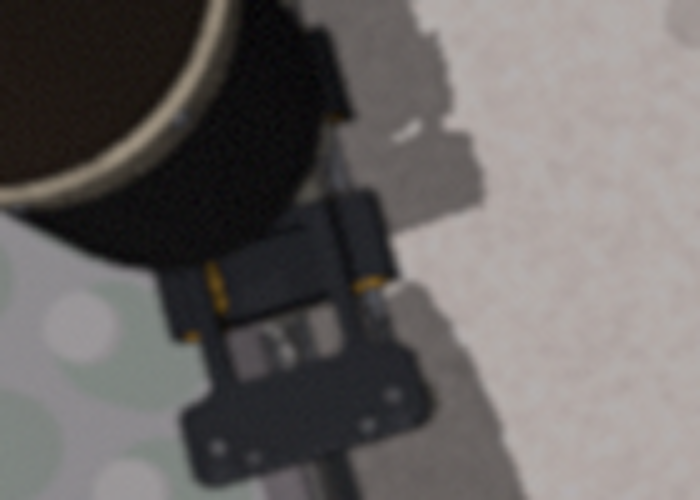

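```bash
python3 - <<'E'
from h import *
s=load('s9'); p=np.array([.554,.0883,.1787])
f=lambda q:(proj(s,q)-[270,120]+.5)*8
for d in(-.007,-.011,-.061,-.065,-.0707): print(d,f(p+[0,0,d]))
print('eye',f([.554,.0886,.108]),'mm y',f([.554,.0896,.108]),'x',f([.555,.0886,.108]))
for r in[[.5636,.1223],[.5756,.0790],[.5432,.0665],[.5279,.1119]]: print(f(r+[.108]))
crop('s9',292,145,322,185,16,'c18')
E
```

```text
-0.007 [277.56708868 226.4798712 ]
-0.011 [277.66004023 238.69111737]
-0.061 [278.7854086  386.53318773]
-0.065 [278.87261442 397.98960454]
-0.0707 [278.99618492 414.22332744]
eye [278.56963317 413.7550189 ] mm y [277.14910669 412.19543158] x [281.56757858 413.00825929]
[259.96978984 355.59670006]
[356.87713195 412.60321529]
[277.57548017 457.17787505]
[167.88671766 396.99710508]
```

View pics/c18.png

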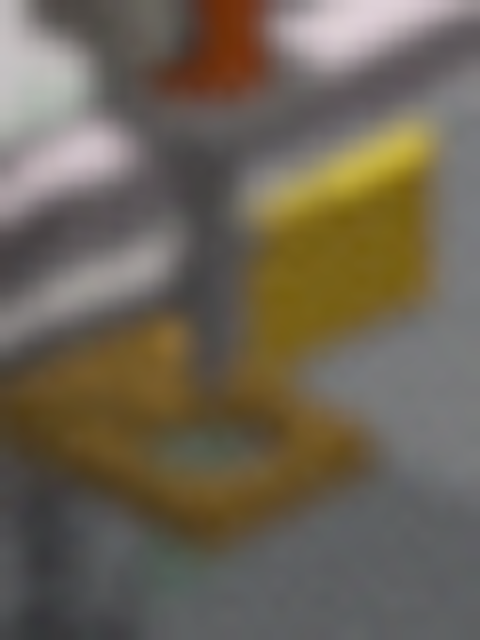

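The tip at crop (213,395) lies on the vertical line through the eye's centre (214,437), offset within about 2 mm. Going on down.

Request:
{"name": "jog_arm", "arguments": {
  "commands": [
    [0,-1,-4,0],
    [0,0,-4,0],
    [0,0,-4,0],
    [0,0,-4,0],
    [0,0,-4,0],
    [0,0,0,0],
    [0,0,0,0],
    [0,0,0,0],
    [0,0,0,0],
    [0,0,0,0]
  ]
}}

```text
clock: 14.97
tool_pos: [0.5541, 0.0873, 0.1588]
orientation: [-180.0, 0.0, -73.0]
force: [-0.4, 0.0, -0.8]
opening: 0.0197
```

```bash
python3 - <<'E'
from h import *
s=snap('side','s10'); p=get_obs()['tool_pos']; print(p,get_obs()['force'])
crop('s10',282,130,332,190,10,'c19')
E
```

```text
[0.5540958  0.08725796 0.15879533] [-0.54382094 -0.03991864 -0.18971834]
```

View pics/c19.png

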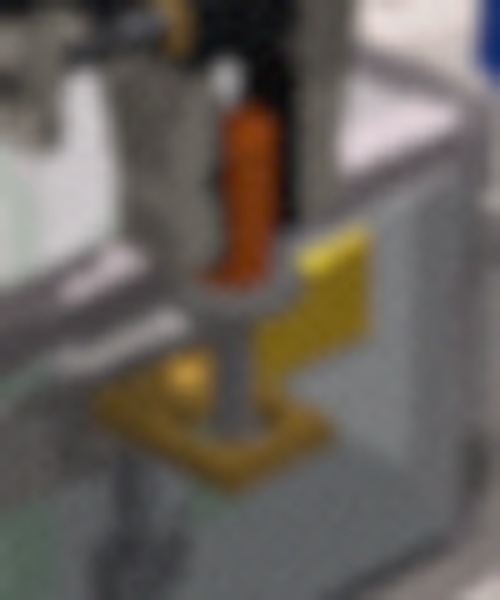

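The shank is in the eye without contact force. Lowering further.

Request:
{"name": "jog_arm", "arguments": {
  "commands": [
    [0,0,-4,0],
    [0,0,-4,0],
    [0,0,-4,0],
    [0,0,-4,0],
    [0,0,-4,0],
    [0,0,-4,0],
    [0,0,-4,0],
    [0,0,-2,0],
    [0,0,0,0],
    [0,0,0,0]
  ]
}}

```text
clock: 15.85
tool_pos: [0.554, 0.0872, 0.1285]
orientation: [180.0, -0.0, -73.0]
force: [0.2, -0.3, -0.5]
opening: 0.0194
```

Request:
{"name": "jog_arm", "arguments": {
  "commands": [
    [0,0,-1,0],
    [0,0,-1,0],
    [0,0,-1,0],
    [0,0,0,0],
    [0,0,0,0],
    [0,0,0,0],
    [0,0,0,0],
    [0,0,0,0],
    [0,0,0,0],
    [0,0,0,0]
  ]
}}

```text
clock: 16.68
tool_pos: [0.554, 0.0872, 0.1256]
orientation: [-180.0, -0.0, -73.0]
force: [-0.8, -1.2, -1.1]
opening: 0.0194
```

Request:
{"name": "jog_arm", "arguments": {
  "commands": [
    [0,0,-1,0],
    [0,0,-1,0],
    [0,0,0,0],
    [0,0,0,0],
    [0,0,0,0],
    [0,0,0,0],
    [0,0,0,0],
    [0,0,0,0],
    [0,0,0,0],
    [0,0,0,0]
  ]
}}

```text
clock: 17.52
tool_pos: [0.554, 0.0872, 0.1236]
orientation: [-180.0, 0.0, -73.0]
force: [-0.7, -0.9, -0.3]
opening: 0.0198
```

```bash
python3 - <<'E'
from h import *
s=snap('side','s11'); p=get_obs()['tool_pos']; print(p,get_obs()['force'])
crop('s11',282,130,332,190,10,'c20')
E
```

```text
[0.55400631 0.08723139 0.12357345] [ 0.75506875  0.50363127 -0.05649588]
```

View pics/c20.png

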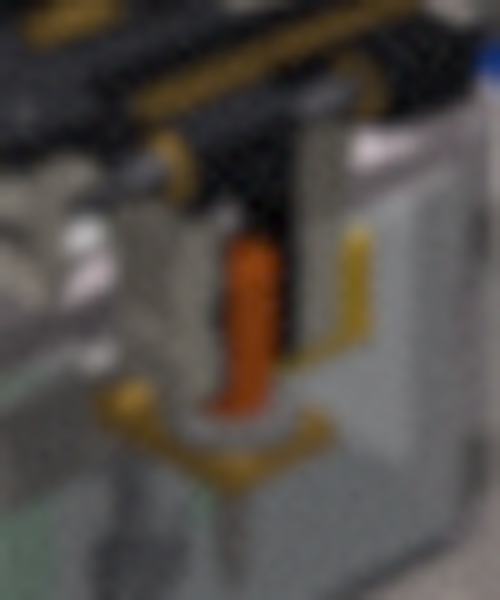

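Shoulder is nearly on the staple.

Request:
{"name": "jog_arm", "arguments": {
  "commands": [
    [0,0,-1,0],
    [0,0,0,0],
    [0,0,0,0],
    [0,0,-1,0],
    [0,0,0,0],
    [0,0,0,0],
    [0,0,0,0],
    [0,0,0,0],
    [0,0,0,0],
    [0,0,0,0]
  ]
}}

```text
clock: 18.4
tool_pos: [0.5541, 0.0872, 0.1218]
orientation: [-180.0, -0.0, -73.0]
force: [-1.2, 0.3, 4.1]
opening: 0.0192
```

Request:
{"name": "jog_arm", "arguments": {
  "commands": [
    [0,0,-1,0],
    [0,0,0,0],
    [0,0,0,0],
    [0,0,0,0],
    [0,0,0,0],
    [0,0,0,0],
    [0,0,0,0],
    [0,0,0,0],
    [0,0,0,0],
    [0,0,0,0]
  ]
}}

```text
clock: 19.23
tool_pos: [0.5542, 0.0873, 0.1218]
orientation: [-179.9, -0.0, -73.0]
force: [-5.0, -0.4, 11.6]
opening: 0.0191
```

Seated on the staple (11 N upward). Release and rise.

Request:
{"name": "jog_arm", "arguments": {
  "commands": [
    [0,0,1,0],
    [0,0,0,0],
    [0,0,0,0],
    [0,0,0,0],
    [0,0,0,0],
    [0,0,0,0],
    [0,0,0,0],
    [0,0,0,0],
    [0,0,0,0],
    [0,0,0,0]
  ],
  "fingers": 50
}}

```text
clock: 20.07
tool_pos: [0.554, 0.0872, 0.1215]
orientation: [180.0, 0.0, -73.0]
force: [0.5, -0.1, 0.0]
opening: 0.0502
```

Request:
{"name": "jog_arm", "arguments": {
  "commands": [
    [0,0,4,0],
    [0,0,8,0],
    [0,0,12,0],
    [0,0,15,0],
    [0,0,20,0],
    [0,0,20,0],
    [0,0,20,0],
    [0,0,20,0],
    [-10,-30,0,0],
    [-10,-30,0,0]
  ]
}}

```text
clock: 20.9
tool_pos: [0.5348, 0.0277, 0.2427]
orientation: [-179.8, 0.0, -72.9]
force: [1.1, 0.4, -1.2]
opening: 0.0498
```

Request:
{"name": "jog_arm", "arguments": {
  "commands": [
    [-10,-30,0,0],
    [-10,-30,0,0],
    [-10,-30,0,0],
    [-10,-30,0,0],
    [0,-30,0,0],
    [0,-30,0,0],
    [0,-30,0,0],
    [0,-20,0,0],
    [0,0,0,0],
    [0,0,0,0]
  ]
}}

```text
clock: 21.73
tool_pos: [0.4938, -0.2038, 0.2411]
orientation: [-180.0, -0.0, -73.2]
force: [0.1, 0.1, -0.7]
opening: 0.0496
```

```bash
python3 - <<'E'
from h import *
s=snap('side','s12'); t=snap('top','t12'); o=get_obs(); print(o['tool_pos'],o['force'],o['opening'])
crop('s12',270,120,345,190,8,'c21');crop('t12',200,130,320,220,6,'c22')
E
```

```text
[ 0.49395101 -0.20253601  0.24102398] [ 0.01424888 -0.07929272  0.10218034] 0.05021979300313617
```

View pics/c21.png

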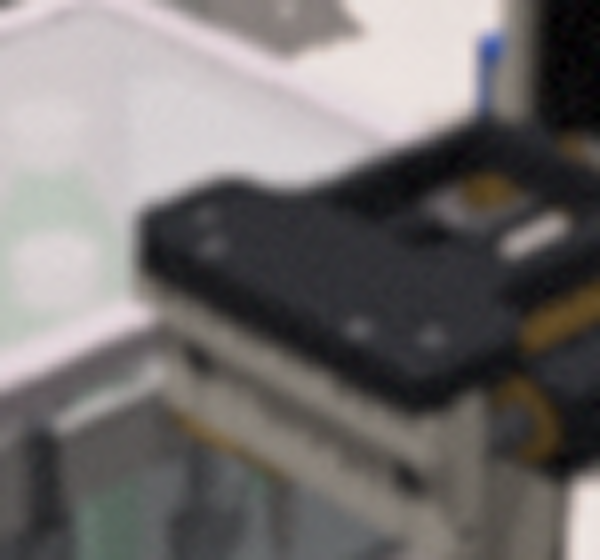

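View pics/s12.png

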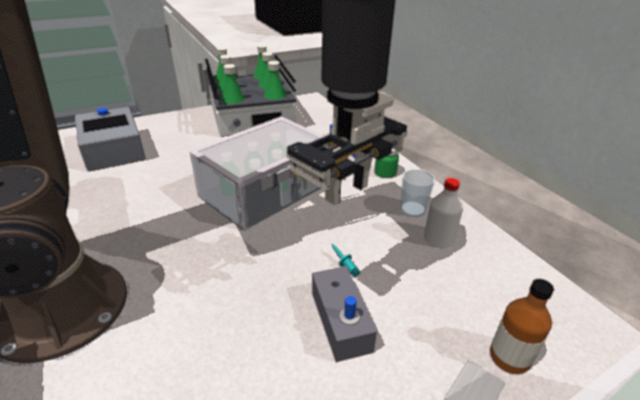

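View pics/c22.png

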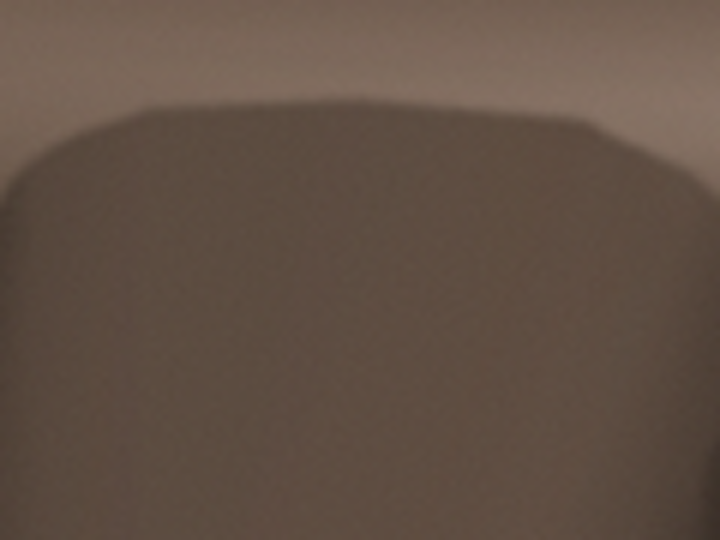

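The gripper hides the staple; blue stands at (350,305). Moving further away.

Request:
{"name": "jog_arm", "arguments": {
  "commands": [
    [0,-20,0,0],
    [0,-25,0,0],
    [0,-25,0,0],
    [0,-25,0,0],
    [0,-25,0,0],
    [0,-25,0,0],
    [0,-25,0,0],
    [0,-20,0,0],
    [0,0,0,0],
    [0,0,0,0]
  ]
}}

```text
clock: 22.67
tool_pos: [0.4942, -0.3926, 0.2403]
orientation: [180.0, 0.0, -73.0]
force: [0.4, -0.2, -0.1]
opening: 0.0501
```

```bash
python3 - <<'E'
from h import *
s=snap('side','s13'); t=snap('top','t13'); o=get_obs(); print(o['tool_pos'],o['clock'])
crop('s13',270,120,345,190,8,'c23');crop('t13',200,130,320,220,6,'c24')
E
```

```text
[ 0.49426486 -0.39172284  0.24070916] 22.7667
```

View pics/c23.png

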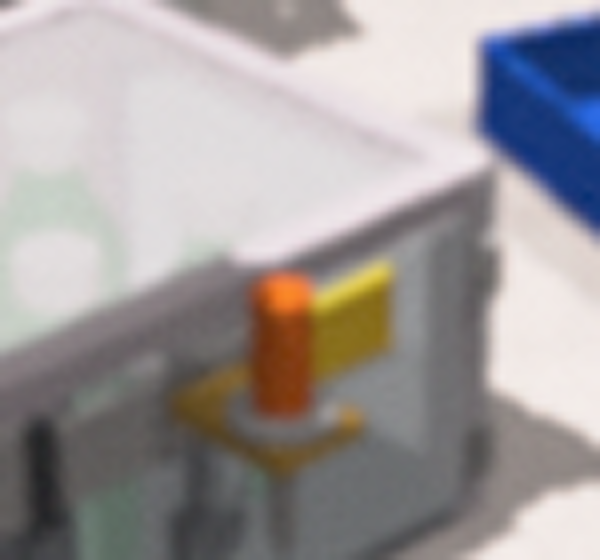

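View pics/c24.png

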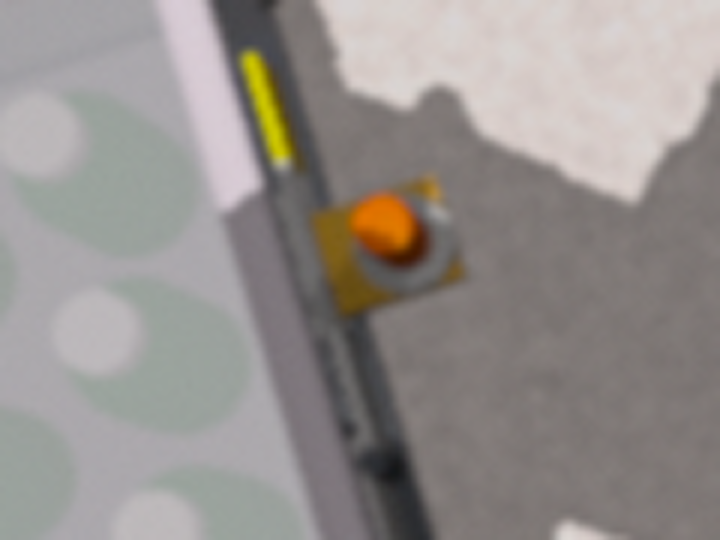

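View pics/s13.png

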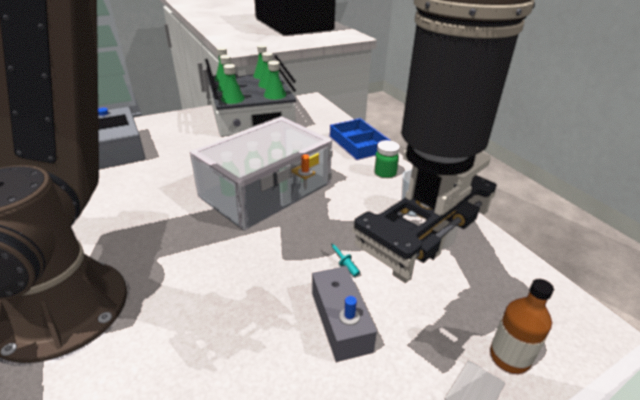

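```bash
python3 - <<'E'
from h import *
t=load('t13'); s=load('s13')
P=lambda im,c,o,k,z: atz(im,(c[0]+.5)/k-.5+o[0],(c[1]+.5)/k-.5+o[1],z)[:2].round(4)
T=lambda c,z:P(t,c,(200,130),6,z); S=lambda c,z:P(s,c,(270,120),8,z)
print('head',T((383,224),.152),S((285,285),.152)); print('disc',T((406,242),.112),S((285,418),.112))
print('blue',P(s,(350.5,299.5),(0,0),1,.104))
h=T((385,465),.119);b=T((250,55),.119);print(h,b,np.degrees(np.arctan2(*(b-h)[::-1])))
E
```

```text
head [0.5541 0.0861] [0.5561 0.0877]
disc [0.5545 0.086 ] [0.5519 0.0793]
blue [ 0.4518 -0.3046]
[0.4791 0.0902] [0.6168 0.1387] 19.403026274801707
```

```bash
python3 -c "
from plant import *
print(close_job())"
```

```text
the job is handed in; nothing more can be done
None
```

The hasp is shut over its staple, and the orange pin stands in the staple's eye with its shoulder on the plate. It is released, and I handed the job in at about 22.8 s of the 54 s allowed.

**Last checks:**
- **Hasp:** I pushed the tab until it met the stop (about 10 N). The final top view shows the strap along the chest front, at about 19° against my 17° estimate of the shut direction, which is within reading error.
- **Orange pin:** it seated with 11 N upward. In the top view the head and shoulder lie within about 1 mm of each other, so it is upright. The pin is about 3 mm from my estimate of the eye's centre, inside the 12 mm limit.
- **Blue pin:** it read within 1 mm of where it stood at the start.
- **Robot:** the gripper is clear of everything, with no contact force.

**What disagreed:**
- **Side view of the shoulder:** this put it 7 mm from the top view's position. The head hides the shoulder's centre there, so I read it badly and trusted the head position, which agreed within about 3 mm in both views.
- **Turquoise pin:** it fell over in the first seconds, before the gripper went near the pins. I saw no contact, and it stayed on the table.

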